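# Shut and lock the filter panel of a fume extractor

### The arm

A 6-joint arm with a two-finger parallel gripper is mounted at the origin on the work surface. World frame = base frame: x ahead of the robot, y to its left, z up, the work surface at z = 0. Lengths are in m, angles in rad, forces in N, time in s.
With the tool pointing down it reaches from about 0.375 to 0.975 m from the base axis. Payload 3.8 kg.
Tool frame: the origin (TCP) lies on the centre line of the jaws, within the pads' length; the fingertips stand 22 mm ahead of it and the grasp point (between the pads) lies 3 mm ahead of it (r.finger_overhang is the z of the fingertips in the tool frame, in m); z points along the fingers, y is the line along which they close (so a half turn about z gives the same grasp; the last joint's range is limited). The gripper opens to 88 mm and grips with 3 to 60 N. Pads are 18 mm wide; open, the fingers measure 123 mm over their backs; the gripper's body (75 mm by 187 mm) begins 45 mm behind the grasp point.
Start: joints at [-1.316, 0.264, 1.604, -0, 1.274, -0.037], TCP at [0.194, -0.646, 0.261] pointing down, gripper open.
Joint ranges: [-2.63, 2.63], [-0.94, 2.18], [0.31, 2.57], [-1.31, 4.45], [0, 2.66], [-2.55, 2.55]. Speed limits (rad/s): [2.57, 2.57, 3.14, 3.14, 3.14, 3.14].

### API

Orientations are given as a rotation vector (axis times angle).
In Python, from workcell import readout, eyes, r gives the robot as it stands.
- The arm moves only by the tool apply_moves, never from a script. Its argument "series" is a list that holds one entry, the list of rows, each a list of 7 numbers: the opening, from 0 (shut) to 1 (fully open), then the shift along the tool's x, y, z in cm, then the turn, a rotation vector about the tool's x, y, z in degrees. In form: [[[jaw, dx, dy, dz, rx, ry, rz], ...]]. A call has 1 to 5 rows; each row is the pose to reach, as a shift and turn from the pose commanded when the call began, along the tool's axes at that moment; what a row does not reach only later rows make up. A row lasts 1/10 s, in which the tool goes at most 50 mm and 8.59 degrees, less where a joint would pass 70% of its speed; a pose out of reach is approached as far as the arm can. A call with a gripper value outside its range is refused whole. The fingers move at their own pace and stop on an object; the grip force is fixed at half the most. Time passes only in rows, so rows that repeat a pose let the fingers close. It gives the time, the measured TCP pose, the force, the opening and the grip force at its end, in the units of the state.
- readout.get_obs(): the state, without advancing time (a new reading comes with each control period).
- eyes.grab_frame(name): name is "scene" or "top" or "wrist"; returns a dict with "image" (384x512x3 uint8, red, green, blue), "mtx" (3x3 intrinsics, pixels), "k1" (the pictures are not rectified: a ray, as slopes to the right and down, at radius r is drawn at 1 + k1 r^2 times it, then the intrinsics apply), "xyz" and "rotation" of the camera in the world; the wrist camera has in their place "tool_from_camera" (4x4, takes a point from camera to tool coordinates, whose origin is the TCP and whose axes are the flange's). Camera axes: x right, y up, looking along -z (the intrinsics and any distortion apply to the point x, -y, -z); pixel columns grow to the right and rows downward; lengths in m; the calibration is good to about 2 mm. A picture is of the moment at which its call begins: read the wrist's pose just before it. There is no depth.
- r.hand_in(): hands the job in; it is judged then, once.
The state is a dict: "time_s": time; "q": joint angles; "dq": joint speeds; "effort": joint torques, N m; "ee_pos": TCP position; "tool_rot": TCP orientation; "force": force on the tool from outside, world axes, zero at the start; "moment": the same for the moment, N m; "finger_gap": opening from 0.0 (shut) to 1.0 (fully open); "gripper_force": force on a finger pad.
Only numpy, scipy, OpenCV 4.12 (cv2) and the standard library are available. Lean on these libraries where they do the work, as an engineer would, in place of code of your own. Each camera call takes 0.05 s, during which the arm holds its last target. There are 200 camera calls.

### The job

With the fingertips, push the fume extractor's sliding filter panel fully home, away from the robot, by the upright rib on its near edge. Only then set a fingertip in the wide slot of the round fastener on the panel and turn it clockwise, seen from above, until it stops at its quarter turn, so that the panel is locked. Leave the flux jar, tape roll, phone and solder spool as they lie; nothing is to be picked up.

Things in the scene. Friction and masses are not known exactly. Their poses are not given: they have to be found in the camera images.
- extractor: grey box-shaped solder-fume filter unit fixed to the bench, 300 (x, front to back) x 240 x 100 mm high. Origin at the centre of its underside; its +x points away from its front (louvres) towards its black hose stub, z up. On its flat top, at height 100 mm, two side rails and a far frame, all 12 mm high, guide a sliding panel; the near end of the top is open and flat. It stands yawed by up to 0.4 rad.
- panel (a joint): how far, in m, the bare aluminium filter panel (190 x 196 x 8 mm, top face 108 mm above the bench) still stands open towards the unit's front (the unit's -x): 0 = fully home against the far frame, at most 0.06; starts 0.025 to 0.05. Slides with about 5 N of friction and stays where it is left.
- push_face (a point): centre of the near, upright face of the panel's push rib (rib 140 mm wide across, 16 mm thick, standing 20 mm above the panel's top face, from 108 to 128 mm above the bench); the point is 10 mm below the rib's top and moves with the panel. Axes as the unit's: +x is the way to push. Free flat deck at 100 mm lies in front of it.
- cam_head: black round fastener head, 104 mm in diameter, turning on a vertical axis in the panel, with a straight slot 40 mm wide and 14 mm deep right across its diameter, open at both ends. Origin on its axis at the slot's floor, about 112 mm above the bench; the slot walls rise to 126 mm. Its x axis lies along the slot, its y across it. It rides on the panel, its axis 110 mm beyond the push face (along the unit's +x).
- cam (a joint): angle of the fastener in rad, growing clockwise seen from above: 0 = unlocked, slot in line with the panel's slide (the unit's x); 1.571 = locked, hard stop, slot square across. Starts at 0 to 0.25, about 0.14 N m of friction, stays where it is left. A tongue hidden under the panel passes behind its keeper only when the panel is home. Pushing at the slot's end nearer the robot drives the panel homewards at the end of the turn.
- jar: loose flux jar, 56 mm wide, 50 mm high, beside the unit on its +y side. Origin at the centre of its underside.
- tape: loose yellow roll of tape, 100 mm wide, 22 mm high, lying flat on the unit's +y side. Origin at the centre of its underside.
- phone: loose black phone, 150 x 72 x 9 mm, lying flat on the unit's -y side. Origin at the centre of its underside.
- spool: loose small solder spool, 48 mm wide, 40 mm high, standing on the unit's -y side. Origin at the centre of its underside.

How it is judged:
On the way, in this order (a step that is already met when the one before it is completed fails the run):
1. the panel is pushed fully home (within 3 mm) with the fastener still unlocked (below 0.6 rad) (value of joint panel below 0.003 m and value of joint cam below 0.6 rad), for 0.2 s.
2. the fingers turn the fastener, past half of its quarter turn, with the panel home (value of joint panel below 0.003 m and value of joint cam above 0.8 rad and contact force between the fingers and cam_head above 0.3 N), for 0.05 s.
3. the fastener is at its locked stop (above 1.47 rad) with the panel home (value of joint panel below 0.003 m and value of joint cam above 1.47 rad), for 0.2 s.
At the end, for the whole second after the job is handed in: panel within 3 mm of fully home, fastener at rest and turned to at least 1.47 rad of its 1.571 rad quarter turn, and the four loose things within 20 mm of where they were (all of step 3 and velocity of joint cam below 0.05 rad/s and distance of each of jar, tape, phone, spool from where it was at the start of the episode below 0.02 m); the robot touches nothing.
It fails at once if the flux jar is moved by more than 20 mm or lifted (distance of jar from where it was at the start of the episode above 0.02 m).
It fails at once if the tape roll is moved by more than 20 mm or lifted (distance of tape from where it was at the start of the episode above 0.02 m).
It fails at once if the phone is moved by more than 20 mm or lifted (distance of phone from where it was at the start of the episode above 0.02 m).
It fails at once if the solder spool is moved by more than 20 mm or lifted (distance of spool from where it was at the start of the episode above 0.02 m).
It also fails if it takes over 45 s, if anything falls off the work surface, if the arm or the gripper's body presses on something with over 40 N, if the wrist force passes 120 N, or if a joint passes its speed limit or range.

## Working session

There is one attempt and no reset: what is moved stays moved. The work goes in short steps, Python scripts to look and compute and a tool call to move; the robot and the scene stay as the last step left them, time stands still between calls to the robot, and variables do not carry over. Pictures are saved under pics/ and viewed, at most 10 in all, crops included, and the job is handed in when it is done.

Besides the shell and the picture viewer there is one more tool, called after "Request:" as name([rows], argument=value, ...), one row to a line, values as JSON. apply_moves: Moves the arm, as the interface text tells. Its arguments: {"type":"object","properties":{"series":{"type":"array"}},"required":["series"]}

```bash
mkdir -p pics; ls
python3 - <<'E'
from workcell import readout, eyes, r
import cv2
o=readout.get_obs()
print({k:o[k] for k in('time_s','ee_pos','tool_rot','force','finger_gap')}, r.finger_overhang)
for n in('top','scene'):
    f=eyes.grab_frame(n); cv2.imwrite(f'pics/{n}0.png',f['image'][...,::-1]); print(n,f['mtx'],f['k1'],f['xyz'],f['rotation'])
E
```

```text
pics
{'time_s': 0.0, 'ee_pos': array([ 0.19400213, -0.64582398,  0.25940442]), 'tool_rot': array([-3.10602382e+00, -4.56411371e-01,  4.12528908e-04]), 'force': array([ 0.2536722 , -0.6095664 , -0.28172796]), 'finger_gap': 0.9985850098697682} 0.022
top [[449.71794335   0.         258.45881381]
 [  0.         449.71794335 193.63921194]
 [  0.           0.           1.        ]] 0.058497109223033375 [0.56209539 0.04919056 1.15100256] [ 0.02493784 -0.02664921 -1.59256855]
scene [[499.08374054   0.         249.86507513]
 [  0.         499.08374054 193.53549274]
 [  0.           0.           1.        ]] -0.2050184485627066 [1.04093507 0.72870534 0.83234978] [0.31136158 1.06774208 2.40092999]
```

View pics/top0.png

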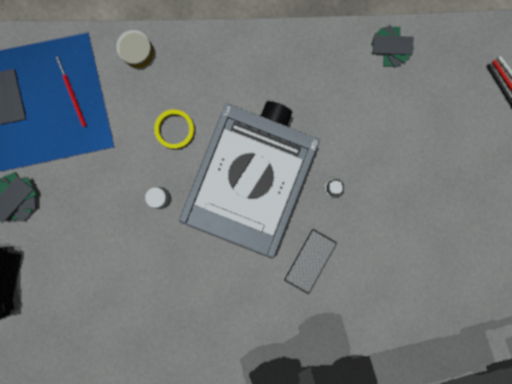

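View pics/scene0.png

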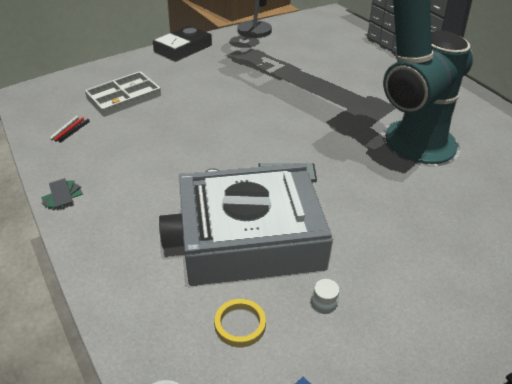

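Top view: the unit is at about (250,180), yawed with the hose up and right. The white panel has a black cam at (251,176) and the rib near (237,216). I'll measure these with rays.

```bash
cat > h.py <<'E'
import numpy as np, cv2
from scipy.spatial.transform import Rotation as R
from workcell import readout, eyes, r
def cast(f,px,z,pos=None,rot=None):
    px=np.atleast_2d(np.asarray(px,float)); K=f['mtx']
    d=np.array([f['k1'],0,0,0,0],float)
    s=cv2.undistortPoints(px[:,None,:].copy(),K,d,None,None,None)[:,0] if 0 else None
    u=np.c_[(px[:,0]-K[0,2])/K[0,0],(px[:,1]-K[1,2])/K[1,1]]; s=u.copy()
    for _ in range(20): s=u/(1+f['k1']*(s**2).sum(1,keepdims=True))
    D=np.c_[s[:,0],-s[:,1],-np.ones(len(s))]
    if pos is None: pos=f['xyz']; rot=R.from_rotvec(f['rotation'])
    D=rot.apply(D); return pos+D*((z-pos[2])/D[:,2])[:,None]
def comps(m,lo):
    n,l,st,c=cv2.connectedComponentsWithStats(m.astype(np.uint8)); 
    return [(l==i,st[i],c[i]) for i in range(1,n) if st[i,4]>=lo]
E
python3 - <<'E'
from h import *
f=eyes.grab_frame('top'); im=f['image'].astype(int); g=im.mean(2)
roi=np.zeros(g.shape,bool); roi[100:260,178:325]=1
box=np.zeros(g.shape,np.uint8); cv2.fillPoly(box,[np.array([[228,125],[303,150],[272,235],[190,210]])],1)
for t in (70,100):
    cs=comps((g<t)&(box>0)&roi,100); print(t,[(s[4],c.round(1)) for _,s,c in cs])
print(im[180,235],im[178,250],im[200,250],im[225,215],im[216,237],im[150,262])
segs=[c for c in comps((g<80)&(box>0),150)]
pts=np.concatenate([np.argwhere(m)[:,::-1] for m,_,_ in segs])
w=cast(f,pts,.126)[:,:2].astype(np.float32)
c,rad=cv2.minEnclosingCircle(w*1000); print('cam',c,rad)
cc=[cast(f,np.argwhere(m)[:,::-1],.126)[:,:2].mean(0) for m,_,_ in segs]; d=cc[1]-cc[0]; print(cc,'mid',(cc[0]+cc[1])/2,'slot dir deg',np.degrees(np.arctan2(d[1],d[0]))+90)
white=(g>175)&(box>0); W=cast(f,np.argwhere(white)[:,::-1],.108)[:,:2].astype(np.float32)
rc=cv2.minAreaRect(W*1000); print('panel',rc,cv2.boxPoints(rc))
big=cv2.resize(f['image'][95:265,170:330],None,fx=4.7,fy=3.5*1.343/1.343,interpolation=cv2.INTER_CUBIC)
big=cv2.resize(f['image'][95:265,170:330],(560,595),interpolation=cv2.INTER_CUBIC)
cv2.imwrite('pics/c1.png',big[...,::-1])
E
```

```text
70 []
100 [(np.int32(191), array([268.1, 142.5])), (np.int32(394), array([238.7, 167.6])), (np.int32(368), array([262.9, 183.5]))]
[74 75 76] [187 194 195] [185 191 193] [125 134 141] [184 190 192] [187 193 195]
cam (637.2935791015625, 64.1751937866211) 49.462772369384766
[array([0.65625623, 0.09142395]), array([0.61836717, 0.03684746])] mid [0.6373117  0.06413571] slot dir deg -34.76983496726291
panel ((631.3248901367188, 68.03466033935547), (192.26942443847656, 202.40354919433594), 67.3288345336914) [[500.88843   18.335457]
 [687.6527   -59.679314]
 [761.76135  117.733864]
 [574.9971   195.74863 ]]
```

View pics/c1.png

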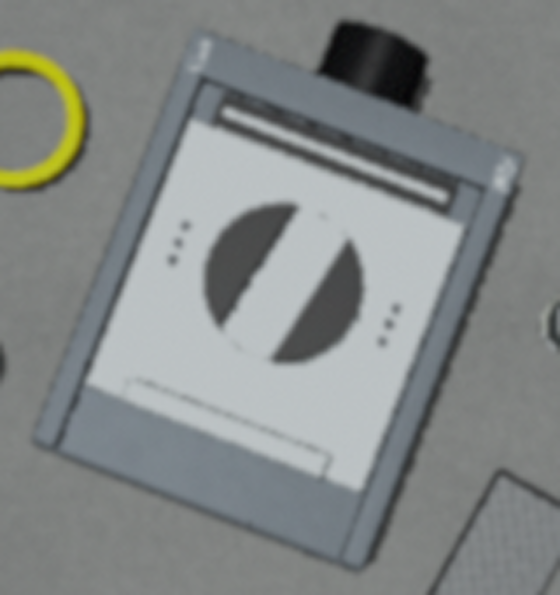

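The crop shows the panel's near edge from crop (85,387) to (363,490), with the rib just behind it. The slot is turned a little clockwise from the slide direction.

Run:
```python
from h import *
f=eyes.grab_frame('top'); g=f['image'].astype(int).mean(2)
def P(a,z): return cast(f,[[170+x/3.5,95+y/3.5] for x,y in a],z)[:,:2]
an=lambda d:np.degrees(np.arctan2(d[1],d[0]))
e=P([(85,387),(363,490)],.108); print('near edge',e,an(e[0]-e[1])-90,np.linalg.norm(e[0]-e[1]))
s=P([(196,120),(88,380)],.108); print('left side',an(s[0]-s[1]))
s=P([(465,220),(363,490)],.108); print('right side',an(s[0]-s[1]))
s=P([(195,30),(35,438),(363,567),(523,160)],.112); print('rails',an(s[0]-s[1]),an(s[3]-s[2]),s)
# white panel fit via near strip only
box=np.zeros(g.shape,np.uint8); cv2.fillPoly(box,[np.array([[222,132],[306,160],[275,242],[186,212]])],1)
m=(g>165)&(box>0); c=max(comps(m,500),key=lambda q:q[1][4])[0]
W=cast(f,np.argwhere(c)[:,::-1],.108)[:,:2].astype(np.float32); rc=cv2.minAreaRect(W*1000); print(rc)
```

```text
near edge [[0.57186408 0.19683881]
 [0.49980501 0.0145156 ]] -21.5652745966147 0.19604657920374127
left side -23.60279503888808
right side -22.048171058184302
rails -22.430587275692062 -22.842126051985943 [[ 0.80684708  0.11906811]
 [ 0.539034    0.22961999]
 [ 0.44968474  0.01583284]
 [ 0.71564902 -0.09619842]]
((624.2864379882812, 70.84678649902344), (193.83584594726562, 188.9357147216797), 67.3453369140625)
```

```bash
cat >> h.py <<'E'
YAW=np.radians(-22.6); U=np.array([np.cos(YAW),np.sin(YAW)]); CAM=np.array([.6373,.0642]); PF=CAM-.110*U
def go(xy,z,yhead):
    o=readout.get_obs(); T=R.from_rotvec(o['tool_rot']); h=np.radians(yhead)
    G=R.from_matrix(np.c_[[-np.sin(h),np.cos(h),0],[np.cos(h),np.sin(h),0],[0,0,-1]])
    d=T.inv().apply(np.r_[xy,z]-o['ee_pos'])*100; rv=np.degrees((T.inv()*G).as_rotvec())
    print('t',round(o['time_s'],2),'pos',o['ee_pos'].round(4),'F',o['force'].round(1),'M',np.round(o['moment'],2),'q',np.round(o['q'],2),'gap',round(o['finger_gap'],2)); print('MOVE',d.round(2),rv.round(1))
E
python3 -c "
from h import *
go(PF-.045*U,.24,-22.6)"
```

```text
t 0.2 pos [ 0.1941 -0.6461  0.2599] F [ 0.1  0.5 -0.2] M [-0.    0.03  0.06] q [-1.32  0.26  1.6   0.    1.27 -0.04] gap 0.99
MOVE [ 50.89 -65.09   2.08] [ -0.1  -0.  -50.7]
```

Request:
apply_moves([
  [[0,50.9,-65.1,1,0,0,-50.7],[0,50.9,-65.1,1,0,0,-50.7],[0,50.9,-65.1,1,0,0,-50.7],[0,50.9,-65.1,1,0,0,-50.7],[0,50.9,-65.1,1,0,0,-50.7]],
])

```text
time_s: 0.7
ee_pos: [0.2852, -0.4116, 0.2574]
tool_rot: [-2.72, -1.571, -0.0]
force: [1.0, 0.0, 0.8]
finger_gap: 0.57
gripper_force: 0.0
```

```bash
python3 -c "
from h import *
go(PF-.045*U,.24,-22.6)"
```

```text
t 0.7 pos [ 0.2852 -0.4116  0.2574] F [1.  0.  0.8] M [-0.03 -0.11 -0.05] q [-1.01 -0.07  1.97  0.    1.24 -0.49] gap 0.57
MOVE [56.81 -8.67  1.76] [-0.  -0.  -7.4]
```

Request:
apply_moves([
  [[0,56.8,-8.7,1,0,0,-7.4],[0,56.8,-8.7,1,0,0,-7.4],[0,56.8,-8.7,1,0,0,-7.4],[0,56.8,-8.7,1,0,0,-7.4],[0,56.8,-8.7,1,0,0,-7.4]],
])

```text
time_s: 1.2
ee_pos: [0.3772, -0.1792, 0.2535]
tool_rot: [2.618, 1.735, 0.001]
force: [0.9, 0.0, 0.6]
finger_gap: 0.114
gripper_force: 0.0
```

```bash
python3 -c "
from h import *
go(PF-.045*U,.24,-22.6)"
```

```text
t 1.2 pos [ 0.3772 -0.1792  0.2535] F [0.9 0.  0.6] M [-0.06 -0.1  -0.05] q [-0.5  -0.24  2.13  0.    1.25 -0.1 ] gap 0.11
MOVE [32.47 -1.04  1.35] [ 0.1 -0.  -0.3]
```

Request:
apply_moves([
  [[0,32.5,-1.0,1.4,0,0,-0.3],[0,32.5,-1.0,1.4,0,0,-0.3],[0,32.5,-1.0,1.4,0,0,-0.3],[0,32.5,-1.0,1.4,0,0,-0.3],[0,32.5,-1.0,1.4,0,0,-0.3]],
])

```text
time_s: 1.7
ee_pos: [0.4673, 0.054, 0.2427]
tool_rot: [2.613, 1.743, 0.001]
force: [0.0, -0.8, 0.7]
finger_gap: 0.004
gripper_force: 0.0
```

Request:
apply_moves([
  [[0,5.8,-1.0,1.4,0,0,0],[0,5.8,-1.0,1.4,0,0,0],[0,5.8,-1.0,1.4,0,0,0]],
])

```text
time_s: 2.0
ee_pos: [0.4796, 0.1104, 0.2277]
tool_rot: [-2.61, -1.747, 0.003]
force: [0.3, -0.4, 0.1]
finger_gap: 0.008
gripper_force: 0.0
```

```bash
python3 -c "
from h import *
go(PF-.040*U,.130,-22.6)
o=readout.get_obs();f=eyes.grab_frame('wrist'); cv2.imwrite('pics/w1.png',f['image'][...,::-1])"
```

```text
t 2.0 pos [0.4796 0.1104 0.2277] F [ 0.3 -0.4  0.1] M [-0.12 -0.05 -0.04] q [ 0.18 -0.06  2.02 -0.    1.18  0.57] gap 0.01
MOVE [1.8  1.36 9.76] [-0.1  0.1  0.2]
```

View pics/w1.png

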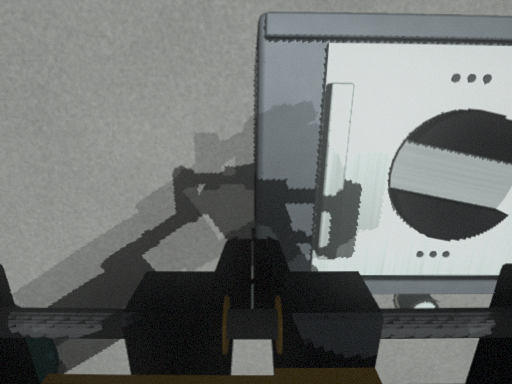

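The wrist view shows the closed fingers over the unit's front edge (column 255). The rib is ahead at columns 320–352 and the slot is tilted near (450,175), which matches the top view. Next I descend.

Request:
apply_moves([
  [[0,1.8,1.0,3,0,0,0],[0,1.8,1.3,6,0,0,0],[0,1.8,1.3,9,0,0,0],[0,1.8,1.3,9.9,0,0,0],[0,1.8,1.3,9.9,0,0,0]],
])

```text
time_s: 2.55
ee_pos: [0.4978, 0.119, 0.1285]
tool_rot: [-2.615, -1.74, 0.005]
force: [0.5, -0.8, -0.4]
finger_gap: 0.006
gripper_force: 0.0
```

```bash
python3 -c "
from h import *
go(PF-.018*U,.129,-22.6)"
```

```text
t 2.55 pos [0.4978 0.119  0.1285] F [ 0.5 -0.8 -0.4] M [-0.04 -0.08  0.03] q [ 0.19  0.08  2.08 -0.    0.99  0.58] gap 0.01
MOVE [ 0.31  2.18 -0.06] [-0.2  0.1 -0.1]
```

Request:
apply_moves([
  [[0,0.3,1.0,0,0,0,0],[0,0.3,2.0,0,0,0,0],[0,0.3,3.0,0,0,0,0],[0,0.3,3.6,0,0,0,0],[0,0.3,4.2,0,0,0,0]],
])

```text
time_s: 3.05
ee_pos: [0.5397, 0.1077, 0.1307]
tool_rot: [-2.613, -1.742, -0.001]
force: [-4.8, 3.0, 5.0]
finger_gap: 0.006
gripper_force: 2.9
```

Request:
apply_moves([
  [[0,0,0.4,0,0,0,0],[0,0,0.4,0,0,0,0]],
])

```text
time_s: 3.25
ee_pos: [0.5439, 0.1058, 0.1303]
tool_rot: [2.613, 1.742, 0.002]
force: [-0.3, 0.9, 0.8]
finger_gap: 0.004
gripper_force: 0.6
```

```bash
python3 -c "
from h import *
go(PF-.018*U,.129,-22.6)"
```

```text
t 3.25 pos [0.5439 0.1058 0.1303] F [-0.3  0.9  0.8] M [0.02 0.09 0.03] q [0.15 0.15 1.99 0.   0.99 0.54] gap 0.0
MOVE [-0.25 -2.57  0.13] [ 0.1 -0.  -0. ]
```

Request:
apply_moves([
  [[0,0,0.4,0,0,0,0],[0,0,0.8,0,0,0,0]],
])

```text
time_s: 3.45
ee_pos: [0.5486, 0.1036, 0.1298]
tool_rot: [-2.611, -1.74, 0.004]
force: [-15.9, 9.3, 15.9]
finger_gap: 0.003
gripper_force: 10.1
```

Request:
apply_moves([
  [[0,0,0.4,0,0,0,0],[0,0,0.8,0,0,0,0]],
])

```text
time_s: 3.65
ee_pos: [0.549, 0.1035, 0.1299]
tool_rot: [-2.601, -1.731, 0.021]
force: [-39.6, 20.6, 33.5]
finger_gap: 0.006
gripper_force: 24.0
```

The motion has stalled with about 45 N along the push, so the panel is home. I'll back off, lift and look again.

Request:
apply_moves([
  [[0,0,0.2,0,0,0,0],[0,0,-0.6,0,0,0,0],[0,0,-1.5,-3,0,0,0],[0,0,-3,-7,0,0,0],[0.6,0,-7,-10,0,0,0]],
])

```text
time_s: 4.15
ee_pos: [0.4955, 0.1262, 0.232]
tool_rot: [2.612, 1.739, 0.006]
force: [0.9, 0.6, 1.0]
finger_gap: 0.075
gripper_force: 0.0
```

Request:
apply_moves([
  [[0.6,0,-5,0,0,0,0],[0.6,0,-8,0,0,0,0],[0.6,0,-8,0,0,0,0]],
])

```text
time_s: 4.45
ee_pos: [0.4167, 0.158, 0.2298]
tool_rot: [2.611, 1.746, 0.001]
force: [0.1, -0.3, 0.4]
finger_gap: 0.345
gripper_force: 0.0
```

Run:
```python
from h import *
go(CAM+.031*U,.2,-34.8)
f=eyes.grab_frame('top'); im=f['image']; g=im.astype(int).mean(2)
cv2.imwrite('pics/t2.png',cv2.resize(im[85:285,150:350],(600,600),interpolation=cv2.INTER_CUBIC)[...,::-1])
box=np.zeros(g.shape,np.uint8); cv2.fillPoly(box,[np.array([[228,125],[303,150],[285,200],[215,185]])],1)
segs=comps((g<90)&(box>0),100)
for m,s,c in segs: print(s[4],c, cast(f,np.argwhere(m)[:,::-1],.126)[:,:2].mean(0))
```

```text
t 4.45 pos [0.4167 0.158  0.2298] F [ 0.1 -0.3  0.4] M [-0.05 -0.08 -0.02] q [ 0.31 -0.16  2.11 -0.    1.19  0.7 ] gap 0.35
MOVE [-0.25 27.07  3.  ] [ 0.  -0.  12.3]
358 [243.04469274 156.68715084] [0.68091029 0.08106922]
339 [267.30973451 172.65486726] [0.6431529  0.02644571]
```

View pics/t2.png

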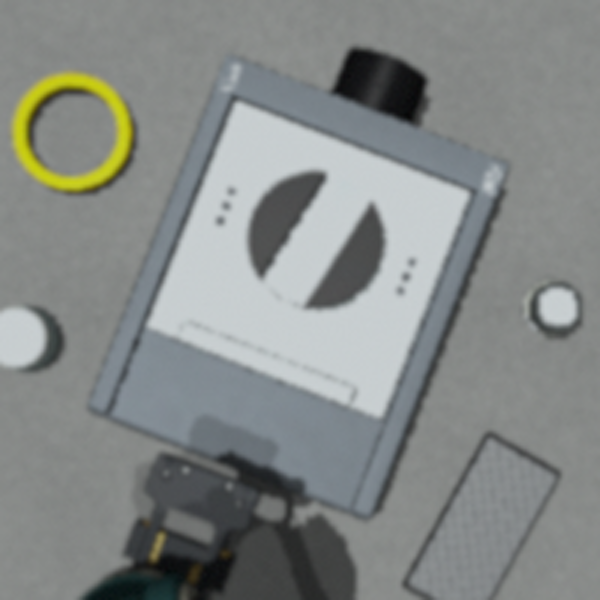

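The panel now meets the far frame with no gap. The cam centre is about (0.663, 0.0535) with the slot at −34.7°. I'll put both fingertips in the slot, jaws partly open, and turn the wrist.

Request:
apply_moves([
  [[0.6,-0.3,26.9,2,0,0,12.2],[0.6,-0.3,26.9,2,0,0,12.2],[0.6,-0.3,26.9,2,0,0,12.2],[0.6,-0.3,26.9,2,0,0,12.2],[0.6,-0.3,26.9,2,0,0,12.2]],
])

```text
time_s: 5.0
ee_pos: [0.6514, 0.0567, 0.2101]
tool_rot: [2.784, 1.454, 0.001]
force: [1.1, 1.1, 0.6]
finger_gap: 0.603
gripper_force: 0.0
```

Request:
apply_moves([
  [[0.6,0,0,0,0,0,0],[0.6,0,0,0,0,0,0]],
])

```text
time_s: 5.2
ee_pos: [0.6494, 0.0573, 0.2091]
tool_rot: [-2.785, -1.452, 0.003]
force: [-0.3, 0.7, -0.9]
finger_gap: 0.598
gripper_force: 0.0
```

Run:
```python
from h import *
go([.6635,.0535],.138,-34.7)
f=eyes.grab_frame('wrist'); cv2.imwrite('pics/w2.png',f['image'][...,::-1])
```

```text
t 5.2 pos [0.6494 0.0573 0.2091] F [-0.3  0.7 -0.9] M [-0.04 -0.04  0.01] q [ 0.05  0.26  1.71 -0.    1.18  0.66] gap 0.6
MOVE [0.51 1.38 7.11] [-0.1  0.1 -0.2]
```

View pics/w2.png

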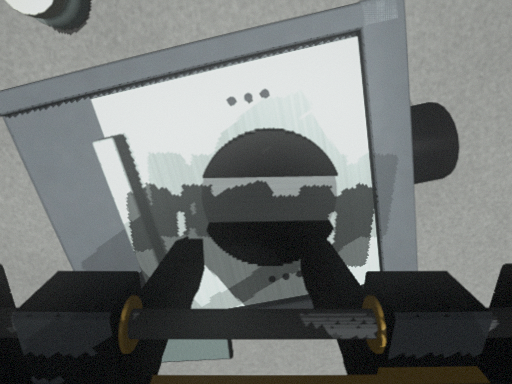

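The slot is level in the wrist view (rows 178–222), so the heading is right. The cam centre at column 270 sits right of the fingers' middle at about 256, which agrees with the remaining +1.4 cm shift.

Request:
apply_moves([
  [[0.6,0.5,1.4,2,0,0,0],[0.6,0.5,1.4,5,0,0,0],[0.6,0.5,1.4,6.5,0,0,0],[0.6,0.5,1.4,7.1,0,0,0],[0.6,0.5,1.4,7.1,0,0,0]],
])

```text
time_s: 5.75
ee_pos: [0.6613, 0.0555, 0.1395]
tool_rot: [-2.783, -1.456, 0.002]
force: [0.2, -0.4, 0.6]
finger_gap: 0.6
gripper_force: 0.0
```

Request:
apply_moves([
  [[0.6,0,0,0,0,0,8],[0.6,0,0,0,0,0,15],[0.6,0,0,0,0,0,20]],
])

```text
time_s: 6.05
ee_pos: [0.6632, 0.0555, 0.1422]
tool_rot: [2.995, 0.944, 0.005]
force: [0.3, -0.1, -0.9]
finger_gap: 0.603
gripper_force: 1.7
```

Run:
```python
from h import *
go([.6635,.0535],.138,-55)
```

```text
t 6.05 pos [0.6632 0.0555 0.1422] F [ 0.3 -0.1 -0.9] M [ 0.05 -0.03  0.1 ] q [ 0.05  0.34  1.74 -0.    1.06  1.01] gap 0.6
MOVE [-0.09  0.17  0.42] [ 0.1 -0.1 -0. ]
```

Request:
apply_moves([
  [[0.6,0,0.1,0.3,0,0,8],[0.6,0,0.1,0.3,0,0,15],[0.6,0,0.1,0.3,0,0,22],[0.6,0,0.1,0.3,0,0,29],[0.6,0,0.1,0.3,0,0,36]],
])

```text
time_s: 6.55
ee_pos: [0.6639, 0.0545, 0.1397]
tool_rot: [3.141, -0.029, 0.005]
force: [-1.0, -1.0, 2.3]
finger_gap: 0.594
gripper_force: 2.3
```

Run:
```python
from h import *
go([.6635,.0535],.138,-128)
```

```text
t 6.55 pos [0.6639 0.0545 0.1397] F [-1.  -1.   2.3] M [-0.03  0.15  0.19] q [ 0.04  0.34  1.74 -0.    1.06  1.63] gap 0.59
MOVE [-0.04  0.11  0.17] [-0.1 -0.2 37. ]
```

Request:
apply_moves([
  [[0.6,0,0,0,0,0,7],[0.6,0,0,0,0,0,14],[0.6,0,0,0,0,0,21],[0.6,0,0,0,0,0,27],[0.6,0,0,0,0,0,27]],
])

```text
time_s: 7.05
ee_pos: [0.6637, 0.0545, 0.1393]
tool_rot: [-3.049, 0.754, -0.004]
force: [-0.6, -0.2, 1.2]
finger_gap: 0.599
gripper_force: 0.2
```

Run:
```python
from h import *
go([.6635,.0535],.138,-128)
```

```text
t 7.05 pos [0.6637 0.0545 0.1393] F [-0.6 -0.2  1.2] M [0.04 0.09 0.03] q [ 0.04  0.34  1.74 -0.    1.06  2.1 ] gap 0.6
MOVE [0.03 0.1  0.13] [-0.1 -0.1 10.2]
```

Request:
apply_moves([
  [[0.6,0,0,0,0,0,4],[0.6,0,0,0,0,0,8],[0.6,0,0,0,0,0,12]],
])

```text
time_s: 7.35
ee_pos: [0.6636, 0.0547, 0.1391]
tool_rot: [-2.955, 1.065, -0.003]
force: [-2.2, 1.0, 3.7]
finger_gap: 0.603
gripper_force: 23.3
```

Run:
```python
from h import *
go([.6635,.0535],.138,-128)
```

```text
t 7.35 pos [0.6636 0.0547 0.1391] F [-2.2  1.   3.7] M [0.34 0.36 2.31] q [ 0.04  0.34  1.74 -0.    1.06  2.31] gap 0.6
MOVE [0.07 0.1  0.11] [-0.1 -0.1 -1.7]
```

The moment has jumped to 2.3 N m, so the fastener is at its hard stop. I'll hold briefly, unload the wrist, lift and check.

Request:
apply_moves([
  [[0.6,0,0,0,0,0,0],[0.6,0,0,0,0,0,0],[0.6,0,0,0,0,0,-7],[0.6,0,0,0,0,0,-13],[0.6,0,0,0,0,0,-13]],
])

```text
time_s: 7.85
ee_pos: [0.6634, 0.0543, 0.1375]
tool_rot: [-3.056, 0.726, -0.002]
force: [-0.4, -0.5, 0.4]
finger_gap: 0.601
gripper_force: 0.0
```

Request:
apply_moves([
  [[0.6,0,0,-3,0,0,0],[0.6,0,0,-7,0,0,0],[0.6,0,0,-12,0,0,0],[0.6,0,0,-12,0,0,0]],
])

```text
time_s: 8.25
ee_pos: [0.6677, 0.0544, 0.2669]
tool_rot: [-3.051, 0.73, -0.024]
force: [0.7, 0.2, 1.0]
finger_gap: 0.599
gripper_force: 0.0
```

Run:
```python
from h import *
go([.45,.14],.26,-115)
```

```text
t 8.25 pos [0.6677 0.0544 0.2669] F [0.7 0.2 1. ] M [ 0.05 -0.03  0.06] q [0.04 0.24 1.62 0.   1.26 2.08] gap 0.6
MOVE [-23.29   2.23   0.35] [-0.4 -0.8 -1.9]
```

Request:
apply_moves([
  [[0.6,-23,2,0,0,0,0],[0.6,-23,2,0,0,0,0],[0.6,-23,2,0,0,0,0],[0.6,-23,2,0,0,0,0],[0.6,-23,2,0,0,0,0]],
])

```text
time_s: 8.75
ee_pos: [0.4457, 0.1409, 0.2565]
tool_rot: [-3.055, 0.73, 0.001]
force: [-0.1, 0.4, 0.9]
finger_gap: 0.602
gripper_force: 0.0
```

Run:
```python
from h import *
f=eyes.grab_frame('top'); im=f['image']; g=im.astype(int).mean(2)
cv2.imwrite('pics/t3.png',cv2.resize(im[85:305,150:370],(600,600),interpolation=cv2.INTER_CUBIC)[...,::-1])
box=np.zeros(g.shape,np.uint8); cv2.fillPoly(box,[np.array([[228,125],[303,150],[285,200],[215,185]])],1)
c=[cast(f,np.argwhere(m)[:,::-1],.126)[:,:2].mean(0) for m,s,_ in comps((g<90)&(box>0),100)]
print(c); d=c[1]-c[0]; print((c[0]+c[1])/2,np.degrees(np.arctan2(d[1],d[0])))
```

```text
[array([0.69245744, 0.04161077]), array([0.6305075 , 0.06641053])]
[0.66148247 0.05401065] 158.18282426635713
```

View pics/t3.png

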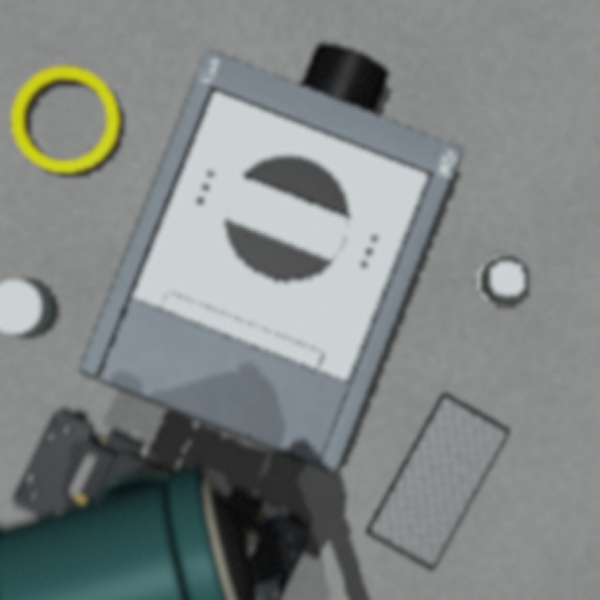

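The slot is square across at −111.8°, about 90° from the slide. The panel is still home and the loose things haven't moved.

```bash
python3 -c "
from workcell import r
print(r.hand_in())"
```

```text
the job is handed in; nothing more can be done
None
```

I pushed the panel fully home, turned the fastener clockwise to its stop (about 90° by camera), and handed in the job; the loose things showed no movement, and no verdict came back.

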